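# Rock a wedged module out of its controller socket

## Robot

A 6-joint arm with a two-finger parallel gripper is mounted at the origin on the work surface. World frame = base frame: x ahead of the robot, y to its left, z up, the work surface at z = 0. Lengths are in mm, angles in rad, forces in N, time in s.
With the tool pointing down it reaches from about 275 to 1000 mm from the base axis. Payload 8.4 kg.
Tool frame: the origin (TCP) lies at the very end of the fingers, on their centre line; the grasp point (between the pads) lies 19 mm behind it; z points along the fingers, y is the direction in which the jaws open and shut (so a half turn about z gives the same grasp; the last joint's range is limited). The gripper opens to 85 mm and grips with 20 to 120 N. Pads are 22 mm wide; open, the fingers measure 114 mm over their backs; the gripper's body (76 mm by 85 mm) begins 54 mm behind the grasp point. The pads swing forward as they close: fully open they stand 13 mm farther back than shut.
Start: joints at [1.227, 0.353, 1.633, -0, 1.155, -0.002], TCP at [209.488, 588.848, 231.281] pointing down, gripper open.
Joint ranges: [-2.63, 2.63], [-0.92, 2.1], [0.06, 2.66], [-1.3, 4.44], [0, 2.69], [-3.02, 3.02]. Speed limits (rad/s): [2.22, 2.22, 2.79, 3.14, 3.14, 3.14].

## Interface

Orientations are given as [roll, pitch, yaw] about the fixed x, y, z axes, in that order (R = Rz(yaw) Ry(pitch) Rx(roll)).
In Python, from rig import r, vision gives the robot as it stands.
- The arm moves only by the tool move_arm, never from a script. Its argument "series" is text: rows parted by semicolons, each of 7 numbers parted by spaces: the closure, from -1 (fully open) to 1 (shut), then the shift along the tool's x, y, z in units of 40 mm (1.0 is 40 mm), then the turn, a rotation vector about the tool's x, y, z in degrees. In form: grip tx ty tz ax ay az; .... A call has 1 to 20 rows; each row shifts and turns the pose as measured when the row begins, along the tool's axes as they then stand; what a row does not reach is not made up. A row lasts 1/8 s, in which the tool goes at most 62.5 mm and 10.7 degrees, less where a joint would pass 70% of its speed; a pose out of reach is approached as far as the arm can. A call is refused whole if a number of a shift passes 1 or a number of a turn 10.7, either way. A call with a gripper value outside its range is refused whole. The fingers move at their own pace and stop on an object; "grip_force" is the grip in N (left out, the last holds). Time passes only in rows, so rows that do not move let the fingers close. It gives the time, the measured TCP pose, the force and the opening at its end, in the units of the state.
- r.sense(): the state, without advancing time (a new reading comes with each control period).
- vision.grab_frame(name): name is "side" or "top" or "wrist"; returns the picture (400x640x3 uint8, red, green, blue); there is no depth.
- vision.camera_params(name): a dict with "fx", "fy", "cx", "cy" (pixels), "k1" (the pictures are not rectified: a ray, as slopes to the right and down, at radius r is drawn at 1 + k1 r^2 times it, then the intrinsics apply), "position" and "rotation" of the camera in the world. Camera axes: x right, y up, looking along -z (the intrinsics and any distortion apply to the point x, -y, -z); pixel columns grow to the right and rows downward; lengths in mm; the calibration is good to about 2 mm. A picture is of the moment at which its call begins: read the wrist's pose just before it. camera_params takes no time and is no camera call; for the wrist camera it gives the pose at the moment of the call.
- r.sign_off(): hands the job in, once; it reports no verdict.
The state is a dict: "clock": time; "qpos": joint angles; "qvel": joint speeds; "joint_efforts": joint torques, N m; "eef_pos": TCP position; "tcp_rot": TCP orientation; "contact_force": force on the tool from outside, world axes, zero at the start; "wrist_torque": the same for the moment, N m; "opening": opening from 0.0 (shut) to 1.0 (fully open).
Only numpy, scipy, OpenCV 4.12 (cv2) and the standard library are available. Lean on these libraries where they do the work, as an engineer would, in place of code of your own. Each camera call takes 0.05 s, during which the arm holds its last target. There are 200 camera calls.

## Task

Free the tall plug-in module, the taller of the two, which sits wedged between two stiff clips in its controller housing: grip it and, while it is still down in its socket, rock it towards one clip and then towards the other until both clips are pushed back. Then lift it straight up and finish while still holding it upright and still, with its foot just clear, about 3 cm above the top of its housing and over its socket. Do not touch the clips with the gripper, and leave the short module, the screwdriver, the pliers, the cover plate and the spacer as they are.

Things in the scene. Friction and masses are not known exactly. Their poses are not given: they have to be found in the camera images.
- tall_module: tall plug-in module: grey plastic, 95 mm tall, 0.1 to 0.23 kg, five dark slots on top. Origin: underside of its foot, z up, axes as the housing's. Foot 40 (x) x 10 (y) mm, rounded, z 0 to 12; flange 40 x 34 mm, z 12 to 16; body 40 (x) x 26 (y) mm, z 16 to 95. The foot stands in the housing's pocket. The clips' jaws stand on its +y and -y sides, z 21 to 50, over the flange
- tall_module_grip (a point): middle of the tall module's body at the height to grip, 76 mm above its origin, clear above the clips. Its +x and -x faces, 40 mm apart, are free to grip; axes as the module's
- tall_module_pivot (a point): centre of the tall module's rounded foot, 5 mm above its origin: it rocks about the x axis through here. Leaning it about 0.17 rad (10 degrees) to +y pushes the left clip back about 7 mm, to -y the right one. Pulled straight up it moves 5 mm, then its flange jams under the jaws
- housing_a: housing that carries the tall module, fixed to the bench: flat grey box 100 (x) x 160 (y) x 30 mm tall, terminal strips 8 mm high on top along its y ends (y = +-70 mm). Origin: centre of its underside, on the bench; z up. In the middle of its top a pocket 43 (x) x 13 (y) x 8 mm deep (floor 22 mm over the bench) takes the module's foot
- housing_a_clip_left: left clip of the tall module's housing (+y side): metal jaw 30 (x) x 12 (y) mm, its underside 13, its top 42 mm over the housing top, on a leg. Origin: foot of the leg on the housing top, at housing y = +19 mm when closed (jaw touching the module). Slides outward only, 0 to 11 mm along housing y, stays where pushed; about 8 N moves it. Out by 4 mm or more it lets the flange past
- housing_a_clip_right: right clip of the tall module's housing (-y side): metal jaw 30 (x) x 12 (y) mm, its underside 13, its top 42 mm over the housing top, on a leg. Origin: foot of the leg on the housing top, at housing y = -19 mm when closed (jaw touching the module). Slides outward only, 0 to 11 mm along housing y, stays where pushed; about 8 N moves it. Out by 4 mm or more it lets the flange past
- short_module: the short module: like the tall one but 64 mm tall, with two round steel studs on its top, in the socket of a second, equal housing. Origin: centre of the underside of its foot
- screwdriver: a loose screwdriver lying on the bench, along its own x; origin at the centre of its underside
- pliers: loose pliers with red grips, about 175 mm long in x; origin on the bench in the middle
- cover_plate: a loose grey cover plate 70 by 50 by 5 mm; origin at the centre of its underside
- spacer: a loose aluminium spacer ring, 24 mm across and 10 mm tall; origin at the centre of its underside
Mind the look-alikes: they are no part of the job. What is shaped like the housing_a but brown or pink is not meant.

How it is judged:
By the outcome, as a careful person would: the job done as asked, in the order asked, and still so for the second after the job is handed in, while the arm keeps its last pose, push and grip.
It also fails if it takes over 32 s, if anything falls off the work surface, if the arm or the gripper's body presses on something with over 40 N, if the wrist force passes 120 N, or if a joint passes its speed limit or range.

## Working session

There is one attempt and no reset: what is moved stays moved. The work goes in short steps, Python scripts to look and compute and a tool call to move; the robot and the scene stay as the last step left them, time stands still between calls to the robot, and variables do not carry over. Pictures are saved under pics/ and viewed, about 8 in all and at most 12, crops included, and the job is handed in when it is done.

Besides the shell and the picture viewer there is one more tool, called after "Request:" by a JSON object that holds its "method" and its "body", one argument or row to a line. move_arm: Moves the arm, as the interface text tells. Its arguments: {"type":"object","properties":{"series":{"type":"string"},"grip_force":{"type":"number"}},"required":["series"]}

```bash
ls; mkdir -p pics; python3 - <<'E'
from rig import r, vision
import cv2
print(r.sense())
for n in("top","side"):
    f=vision.grab_frame(n); cv2.imwrite(f"pics/{n}0.png",f[:,:,::-1]); print(n,vision.camera_params(n))
E
```

```text
pics
{'clock': 0.0, 'qpos': array([ 1.22657380e+00,  3.53622015e-01,  1.63415318e+00,  5.83608391e-05,
        1.15524292e+00, -2.38470272e-03]), 'qvel': array([ 4.11978483e-04,  9.04224466e-04, -4.63981140e-04, -3.85799258e-05,
       -2.20052517e-03, -8.44163876e-04]), 'joint_efforts': array([ 5.05125299e-04, -6.05272794e+01, -3.42066193e+01, -3.86557474e-05,
        9.43991763e-03,  1.59151489e-05]), 'eef_pos': array([209.31679906, 588.37575908, 230.56987556]), 'tcp_rot': array([-3.14016732e+00, -5.67594473e-05,  2.79973119e+00]), 'contact_force': array([ 0.90430844, -0.66758557, -0.48474703]), 'wrist_torque': array([ 0.00932889, -0.01647204, -0.02421025]), 'opening': 0.9976403578894218}
top {'fx': 430.11112727700106, 'fy': 430.11112727700106, 'cx': 319.7544625154865, 'cy': 200.73681620124313, 'k1': -0.09235897106034323, 'position': array([ 340.43162783,   -5.81059447, 1135.61986374]), 'rotation': array([ 0.09871692,  0.01201939, -1.59517754])}
side {'fx': 455.5846985073555, 'fy': 455.5846985073555, 'cx': 323.5494316262809, 'cy': 204.55200907421428, 'k1': 0.007496743610460108, 'position': array([ 361.30379483, -930.80822616,  827.82847072]), 'rotation': array([ 0.91095888,  0.00709394, -0.09126178])}
```

View pics/top0.png

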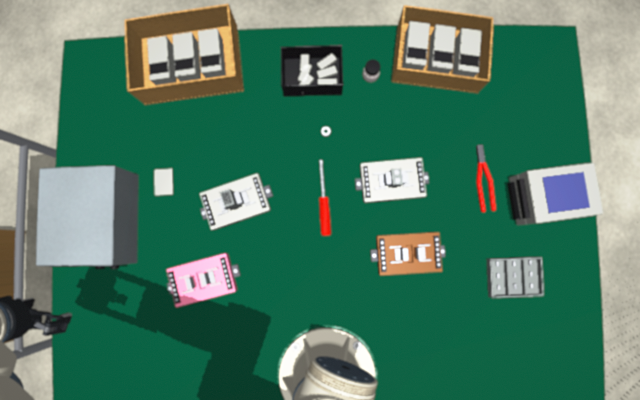

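View pics/side0.png

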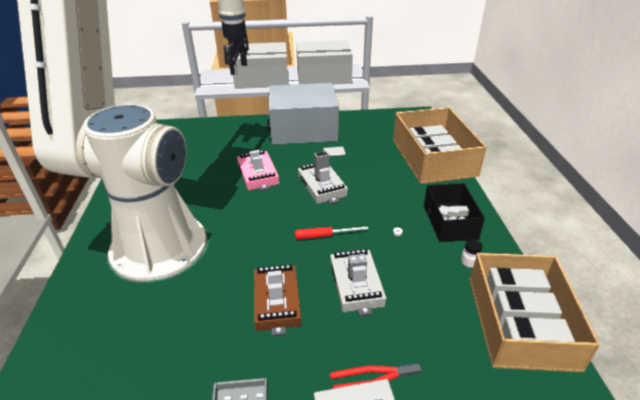

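The top view shows two grey housings, at (235,200) and (393,180). The look-alikes are pink at (202,279) and brown at (409,254). In the side view the left grey housing, at (322,170), has the taller, darker module. I'll check it with a close crop.

```bash
cat > h.py <<'E'
import numpy as np, cv2
from scipy.spatial.transform import Rotation as R
def cam(p): 
    K=np.array([[p['fx'],0,p['cx']],[0,p['fy'],p['cy']],[0,0,1.]]); D=np.array([p['k1'],0,0,0,0.])
    Rm=R.from_euler('xyz',p['rotation']).as_matrix()@np.diag([1,-1,-1.])
    return K,D,Rm,np.array(p['position'])
def proj(p,X):
    K,D,Rm,t=cam(p); rv,_=cv2.Rodrigues(Rm.T)
    return cv2.projectPoints(np.atleast_2d(np.float64(X)),rv,-Rm.T@t,K,D)[0][:,0]
def at_z(p,uv,z):
    K,D,Rm,t=cam(p); u=cv2.undistortPoints(np.float64(uv).reshape(-1,1,2),K,D)[:,0]
    d=np.c_[u,np.ones(len(u))]@Rm.T
    return t+d*((z-t[2])/d[:,2])[:,None]
E
python3 - <<'E'
from h import *
from rig import vision
a=cv2.imread('pics/top0.png')[160:240,185:285]; b=cv2.imread('pics/side0.png')[130:210,275:375]
cv2.imwrite('pics/c1.png',np.hstack([cv2.resize(i,(400*1,320),interpolation=cv2.INTER_CUBIC) for i in(a,b)]))
p=vision.camera_params('top'); print(at_z(p,[[235,200],[393,180]],30))
E
```

```text
[[ 457.78763957  225.00687354   30.        ]
 [ 499.48477825 -186.75279097   30.        ]]
```

View pics/c1.png

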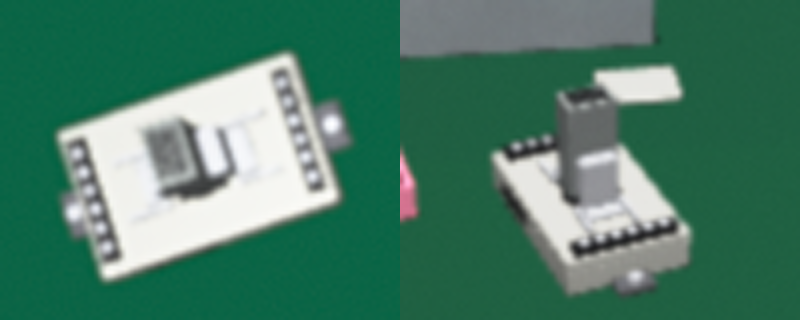

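The crop shows the tall grey module with dark slots on top. It stands in the left grey housing, between the two clips, so this is the target. Next I compute the housing pose from its top corners.

```bash
python3 - <<'E'
from h import *
from rig import r,vision
p=vision.camera_params('top')
c=np.array([[58,132],[292,53],[340,200],[105,280]])/4+[185,160]-0.4
P=at_z(p,c,30); print(P.round(1), P.mean(0)); e=[np.linalg.norm(P[i]-P[i-1]) for i in range(4)];print(e)
d=(P[0]-P[1]+P[3]-P[2])[:2]; yaw=np.arctan2(d[1],d[0])-np.pi/2; print('housing yaw',yaw, d)
m=at_z(p,np.array([[168,155]])/4+[185,160],117); print('module top',m)
s=r.sense(); M=R.from_euler('xyz',s['tcp_rot']).as_matrix(); print(M)
w=vision.camera_params('wrist'); print(w)
E
```

```text
[[479.7 319.9  30. ]
 [527.5 165.2  30. ]
 [430.5 135.   30. ]
 [382.3 288.7  30. ]] [455.01600246 227.20540069  30.        ]
[np.float64(102.23812167800833), np.float64(161.87130733101696), np.float64(101.60133743491986), np.float64(161.09402600371166)]
housing yaw 0.3019041799317641 [-96.02994073 308.35767513]
module top [[452.06316083 226.20026952 117.        ]]
[[-9.42154301e-01  3.35179223e-01 -4.01340316e-04]
 [ 3.35179462e-01  9.42153569e-01 -1.17500509e-03]
 [-1.57130805e-05 -1.24155713e-03 -9.99999229e-01]]
{'fx': 298.3015865852134, 'fy': 298.3015865852134, 'cx': 316.3345628518915, 'cy': 203.87667567699933, 'k1': -0.0292476322788917, 'position': array([143.57145602, 612.25414687, 373.40768739]), 'rotation': array([-0.27940497,  0.00170442,  1.22816355])}
```

```bash
cat >> h.py <<'E'
def plan(s,wps,grip=-1,dp=1):
    """wps: list of (pos, rotmatrix, nrows); prints rows in tool units"""
    p=np.array(s['eef_pos']); M=R.from_euler('xyz',s['tcp_rot']); out=[]
    for q,Q,n in wps:
        for k in range(n,0,-1):
            d=M.inv().apply((np.array(q)-p)/k)/40; a=np.degrees((M.inv()*Q).as_rotvec())/k
            d=d.round(2); a=a.round(1); out.append(' '.join([f'{grip:g}']+[f'{v:g}' for v in (*d,*a)]))
            p=p+M.apply(d*40); M=M*R.from_rotvec(np.radians(a))
    print('; '.join(out))
def down(yaw_y): # tool pointing down with tool y at world angle yaw_y
    y=np.array([np.cos(yaw_y),np.sin(yaw_y),0]); z=np.array([0,0,-1.]); return R.from_matrix(np.c_[np.cross(y,z),y,z])
E
python3 - <<'E'
from h import *
from rig import r
s=r.sense(); M=R.from_euler('xyz',s['tcp_rot'])
plan(s,[([240,420,250],M,5),([453,227,215],down(.302),8)])
E
```

```text
-1 -0.43 -0.74 -0.1 0 0 0; -1 -0.43 -0.74 -0.09 -0 0 -0; -1 -0.42 -0.74 -0.1 -0 0 -0; -1 -0.43 -0.75 -0.09 -0 0 -0; -1 -0.42 -0.74 -0.1 -0 0 -0; -1 -0.83 -0.35 0.11 -0 0 6.6; -1 -0.86 -0.25 0.11 -0 0 6.6; -1 -0.89 -0.15 0.11 -0 0 6.7; -1 -0.9 -0.04 0.11 -0 0 6.6; -1 -0.9 0.06 0.11 -0 0 6.7; -1 -0.88 0.17 0.11 -0 0 6.6; -1 -0.85 0.27 0.11 -0 0 6.7; -1 -0.82 0.36 0.11 -0 0.1 6.6
```

Request:
{"method": "move_arm", "body": {
  "series": "-1 -0.43 -0.74 -0.1 0 0 0; -1 -0.43 -0.74 -0.1 0 0 0; -1 -0.43 -0.74 -0.1 0 0 0; -1 -0.43 -0.74 -0.1 0 0 0; -1 -0.43 -0.74 -0.1 0 0 0; -1 -0.83 -0.35 0.11 0 0 6.6; -1 -0.86 -0.25 0.11 0 0 6.6; -1 -0.89 -0.15 0.11 0 0 6.7; -1 -0.9 -0.04 0.11 0 0 6.6; -1 -0.9 0.06 0.11 0 0 6.7; -1 -0.88 0.17 0.11 0 0 6.6; -1 -0.85 0.27 0.11 0 0 6.7; -1 -0.82 0.36 0.11 0 0 6.6; -1 0 0 0 0 0 0"
}}

```text
clock: 1.85
eef_pos: [456.5, 211.3, 212.0]
tcp_rot: [-3.137, 0.004, 1.844]
contact_force: [-0.2, 0.3, -0.1]
opening: 1.001
```

```bash
python3 - <<'E'
from h import *
from rig import r,vision
s=r.sense(); print(s['clock'],s['eef_pos'],s['tcp_rot'])
w=vision.camera_params('wrist'); f=vision.grab_frame('wrist'); cv2.imwrite('pics/w1.png',f[:,:,::-1])
import pickle; pickle.dump(w,open('w1.pkl','wb'))
plan(s,[([453,227,215],down(.302),4)])
E
```

```text
1.85 [456.51226084 211.31498945 212.00415731] [-3.13657821  0.00416348  1.84431823]
-1 0.1 0.01 -0.02 -0.1 0.1 -0.4; -1 0.1 0 -0.02 -0.1 0 -0.4; -1 0.1 0.01 -0.02 -0 0.1 -0.4; -1 0.1 0.01 -0.02 -0.1 0 -0.4
```

View pics/w1.png

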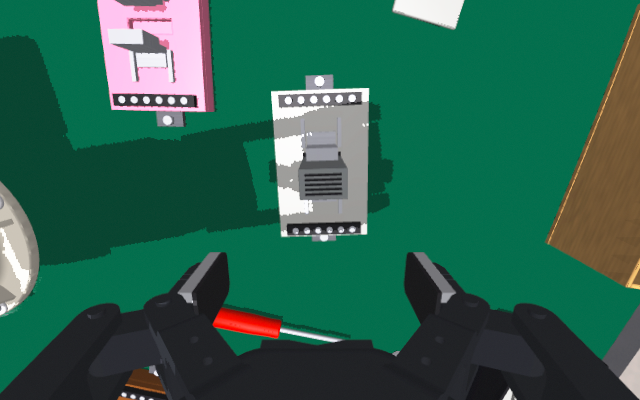

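The wrist view shows the target housing, with corners near (273,92), (368,89), (367,235) and (282,237), and the slotted module top around (323,184). I'll fit the corners and check with an overlay.

```bash
python3 - <<'E'
from h import *
import pickle
w=pickle.load(open('w1.pkl','rb')); print(w['position'])
P=at_z(w,[[273,92],[368,89],[367,235],[282,237]],30); print(P.round(1),P.mean(0))
d=(P[0]-P[3]+P[1]-P[2]);print(np.arctan2(d[1],d[0])-np.pi/2, [np.linalg.norm(P[i]-P[i-1]) for i in range(4)])
im=cv2.imread('pics/w1.png'); S=5;x0,y0=255,75
c=cv2.resize(im[y0:y0+120*0+175,x0:x0+130],None,fx=4,fy=4,interpolation=cv2.INTER_CUBIC)
def draw(o,yaw,pts,col):
    X=np.array(pts,float); Rz=R.from_euler('z',yaw); uv=proj(w,Rz.apply(X)+[o[0],o[1],0])
    q=((uv-[x0,y0]+.5)*4).astype(int); cv2.polylines(c,[q.reshape(-1,1,2)],True,col,1)
o=[454,227];yaw=.302
B=lambda a,b,z:[[a,b,z],[-a,b,z],[-a,-b,z],[a,-b,z]]
draw(o,yaw,B(50,80,30),(0,0,255)); draw(o,yaw,B(20,13,117),(0,255,255))
draw(o,yaw,[[15,13,72],[-15,13,72],[-15,25,72],[15,25,72]],(255,0,255))
cv2.imwrite('pics/c2.png',c[:600])
E
```

```text
[438.12813599 279.55359529 354.46259943]
[[387.  291.1  30. ]
 [480.  320.1  30. ]
 [529.3 167.5  30. ]
 [434.2 138.1  30. ]] [457.6351173  229.24076318  30.        ]
0.3058048660156545 [np.float64(160.12352407082204), np.float64(97.35976357726547), np.float64(160.38799015615294), np.float64(99.52223876212918)]
```

View pics/c2.png

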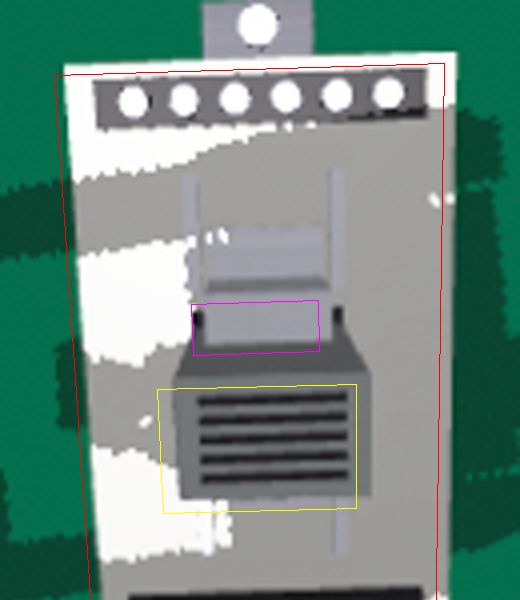

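```bash
python3 - <<'E'
from h import *
from rig import r
s=r.sense()
plan(s,[([456.5,229.5,170],down(.304),2),([456.5,229.5,83],down(.304),4)])
E
```

```text
-1 0.21 0.07 0.52 -0.2 0.1 -0.8; -1 0.21 0.08 0.53 -0.1 0.1 -0.8; -1 -0 -0 0.54 -0 0 -0; -1 -0 -0 0.54 -0 0 -0; -1 -0 -0 0.55 -0 0 -0; -1 -0 -0 0.54 -0 0 -0
```

Request:
{"method": "move_arm", "body": {
  "series": "-1 0.21 0.07 0.3 -0.2 0.1 -0.8; -1 0.21 0.08 0.3 -0.1 0.1 -0.8; -1 0 0 0.5 0 0 0; -1 0 0 0.4 0 0 0; -1 0 0 0 0 0 0"
}}

```text
clock: 2.52
eef_pos: [453.1, 235.1, 147.4]
tcp_rot: [-3.14, -0.001, 1.886]
contact_force: [0.1, 0.1, -0.3]
opening: 0.997
```

```bash
python3 - <<'E'
from h import *
from rig import r,vision
s=r.sense(); print(s['clock'],s['eef_pos'],s['tcp_rot'])
w=vision.camera_params('wrist'); f=vision.grab_frame('wrist'); im=f[:,:,::-1].copy(); cv2.imwrite('pics/w2.png',im)
def draw(o,yaw,pts,col):
    uv=proj(w,R.from_euler('z',yaw).apply(np.array(pts,float))+[o[0],o[1],0]); print(uv.round())
    cv2.polylines(im,[(uv*8).astype(int).reshape(-1,1,2)],True,col,1,shift=3)
B=lambda a,b,z:[[a,b,z],[-a,b,z],[-a,-b,z],[a,-b,z]]
o=[456.5,229.5]
draw(o,.304,B(50,80,30),(0,0,255)); draw(o,.304,B(20,13,117),(0,255,255)); cv2.imwrite('pics/w2d.png',im)
plan(s,[([456.5,229.5,83],down(.304),3)])
E
```

```text
2.525 [453.14188265 235.10693762 147.4342633 ] [-3.13992937e+00 -9.97795814e-04  1.88634871e+00]
[[379. 115.]
 [260. 114.]
 [266. 283.]
 [368. 284.]]
[[351. 226.]
 [287. 225.]
 [287. 263.]
 [350. 264.]]
-1 -0.05 0.01 0.54 -0 -0 0.2; -1 -0.06 0.01 0.54 -0 -0 0.2; -1 -0.05 0.02 0.53 -0.1 -0.1 0.3
```

View pics/w2d.png

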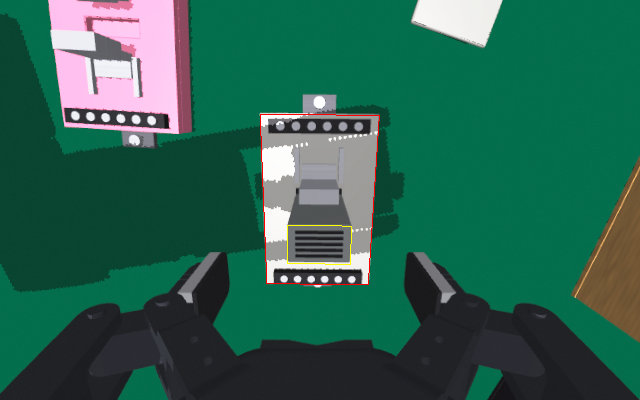

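The overlay at (456.5, 229.5), yaw 0.304, fits the housing edges and the slotted top to about 1 px. I'll go down now.

Request:
{"method": "move_arm", "body": {
  "series": "-1 -0.05 0.01 0.54 0 0 0.2; -1 -0.06 0.01 0.54 0 0 0.2; -1 -0.05 0.02 0.4 0 0 0.3; -1 0 0 0.1 0 0 0; -1 0 0 0 0 0 0"
}}

```text
clock: 3.2
eef_pos: [458.7, 232.7, 85.8]
tcp_rot: [3.137, -0.002, 1.878]
contact_force: [0.5, -0.9, -1.3]
opening: 1.0
```

```bash
python3 - <<'E'
from h import *
from rig import r
s=r.sense(); print(s['contact_force'])
plan(s,[([456.5,229.5,80],down(.304),1)])
E
```

```text
[ 0.5285044  -0.93863034 -1.30384478]
-1 -0.06 -0.08 0.14 0.3 -0.1 0.2
```

Request:
{"method": "move_arm", "body": {
  "series": "-1 -0.06 -0.08 0.14 0.3 -0.1 0.2; -1 0 0 0 0 0 0"
}}

```text
clock: 3.45
eef_pos: [456.7, 229.6, 80.8]
tcp_rot: [3.141, -0.001, 1.874]
contact_force: [0.1, 1.1, 0.6]
opening: 0.998
```

```bash
python3 - <<'E'
from h import *
from rig import r
s=r.sense(); print(s['contact_force'])
plan(s,[([456.5,229.5,80],down(.304),1)])
E
```

```text
[0.06964353 1.14186879 0.58757323]
-1 -0 -0.01 0.02 0 -0 -0.1
```

Request:
{"method": "move_arm", "body": {
  "series": "0.2 0 0 0 0 0 0; 1 0 0 0 0 0 0; 1 0 0 0 0 0 0; 1 0 0 0 0 0 0; 1 0 0 0 0 0 0; 1 0 0 0 0 0 0",
  "grip_force": 70
}}

```text
clock: 4.2
eef_pos: [457.4, 229.9, 81.6]
tcp_rot: [3.14, -0.001, 1.874]
contact_force: [-0.2, -0.7, 0.1]
opening: 0.457
```

```bash
cat > st.py <<'E'
from h import *
from rig import r
s=r.sense(); np.set_printoptions(precision=2,suppress=True)
print(s['clock'],s['eef_pos'],s['contact_force'],s['wrist_torque'],s['opening'])
H=R.from_euler('z',.304); M=R.from_euler('xyz',s['tcp_rot'])
# lean about housing x (tool y) and tool axis direction in housing frame
print('tool up axis in housing',H.inv().apply(-M.as_matrix()[:,2]),'tool x',H.inv().apply(M.as_matrix()[:,0]))
print('force in housing',H.inv().apply(s['contact_force']))
g=s['eef_pos']-19*M.as_matrix()[:,2]; print('grasp in housing',H.inv().apply(g-[456.5,229.5,0]))
E
python3 st.py
```

```text
4.2 [457.41 229.88  81.61] [-0.23 -0.67  0.06] [-0.05 -0.06  0.02] 0.45678400795756746
tool up axis in housing [-0. -0.  1.] tool x [0. 1. 0.]
force in housing [-0.42 -0.57  0.06]
grasp in housing [  0.94   0.07 100.61]
```

Request:
{"method": "move_arm", "body": {
  "series": "1 0.075 0 0 0 -3.2 0; 1 0.075 0 0 0 -3.2 0; 1 0.075 0 0 0 -3.2 0; 1 0.03 0 0 0 -1.3 0; 1 0 0 0 0 0 0"
}}

```text
clock: 4.82
eef_pos: [454.8, 238.5, 81.2]
tcp_rot: [3.14, 0.196, 1.873]
contact_force: [1.4, -0.9, 0.4]
opening: 0.458
```

```bash
python3 st.py
```

```text
4.825 [454.79 238.48  81.24] [ 1.39 -0.93  0.44] [-0.04 -0.07  0.09] 0.4576271822323248
tool up axis in housing [-0.    0.19  0.98] tool x [ 0.    0.98 -0.19]
force in housing [ 1.05 -1.31  0.44]
grasp in housing [ 1.02 12.78 99.88]
```

Request:
{"method": "move_arm", "body": {
  "series": "1 -0.075 0 0 0 3.2 0; 1 -0.075 0 0 0 3.2 0; 1 -0.075 0 0 0 3.2 0; 1 -0.075 0 0 0 3.2 0; 1 -0.075 0 0 0 3.2 0; 1 -0.075 0 0 0 3.2 0; 1 -0.06 0 0 0 2.6 0; 1 0 0 0 0 0 0"
}}

```text
clock: 5.82
eef_pos: [460.3, 220.5, 82.5]
tcp_rot: [3.137, -0.209, 1.868]
contact_force: [-1.1, 6.2, -3.3]
opening: 0.458
```

```bash
python3 st.py; python3 - <<'E'
from h import *
from rig import vision
im=vision.grab_frame('side')[:,:,::-1]; cv2.imwrite('pics/s1.png',cv2.resize(im[125:215,270:380],None,fx=6,fy=6,interpolation=cv2.INTER_CUBIC))
E
```

```text
5.825 [460.34 220.47  82.53] [-1.07  6.24 -3.27] [0.59 0.06 0.11] 0.45772735259149727
tool up axis in housing [-0.01 -0.21  0.98] tool x [0.01 0.98 0.21]
force in housing [ 0.85  6.28 -3.27]
grasp in housing [  0.85 -13.71 101.11]
```

View pics/s1.png

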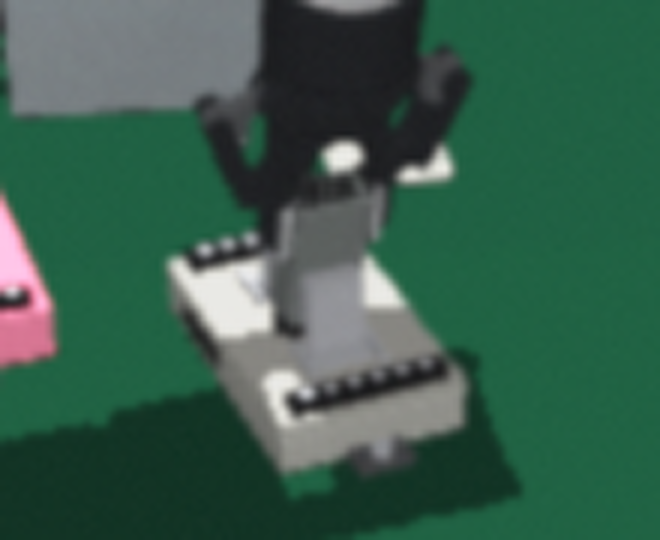

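The side view shows the module leaning to -y at about (335,250), with the right clip pushed out towards the terminal strip. I'll bring it upright and check both clips from the wrist.

Request:
{"method": "move_arm", "body": {
  "series": "1 0.065 0 0.01 0 -3.1 0; 1 0.065 0 0.01 0 -3.1 0; 1 0.065 0 0.01 0 -3.1 0; 1 0.055 0 0.01 0 -2.7 0; 1 0 0 0 0 0 0"
}}

```text
clock: 6.5
eef_pos: [457.5, 229.6, 81.6]
tcp_rot: [3.135, 0.011, 1.866]
contact_force: [0.2, 0.5, -1.7]
opening: 0.454
```

```bash
python3 st.py; python3 - <<'E'
from h import *
from rig import vision
w=vision.camera_params('wrist'); im=vision.grab_frame('wrist')[:,:,::-1].copy()
cv2.imwrite('pics/w3raw.png',im)
def draw(pts,col):
    uv=proj(w,R.from_euler('z',.304).apply(np.array(pts,float))+[456.5,229.5,0]); cv2.polylines(im,[(uv*8).astype(int).reshape(-1,1,2)],True,col,1,shift=3)
for s in(1,-1):
  for k,col in((0,(0,0,255)),(4,(0,255,255)),(7,(0,255,0))):
    a,b=s*(13+k),s*(25+k); draw([[15,a,72],[-15,a,72],[-15,b,72],[15,b,72]],col)
cv2.imwrite('pics/w3.png',cv2.resize(im[130:330,220:420],None,fx=3,fy=3,interpolation=cv2.INTER_CUBIC))
E
```

```text
6.5 [457.51 229.62  81.63] [ 0.24  0.54 -1.72] [ 0.07 -0.    0.03] 0.45419816513459066
tool up axis in housing [-0.01  0.01  1.  ] tool x [ 0.01  1.   -0.01]
force in housing [ 0.39  0.44 -1.72]
grasp in housing [  0.87   0.01 100.63]
```

View pics/w3.png

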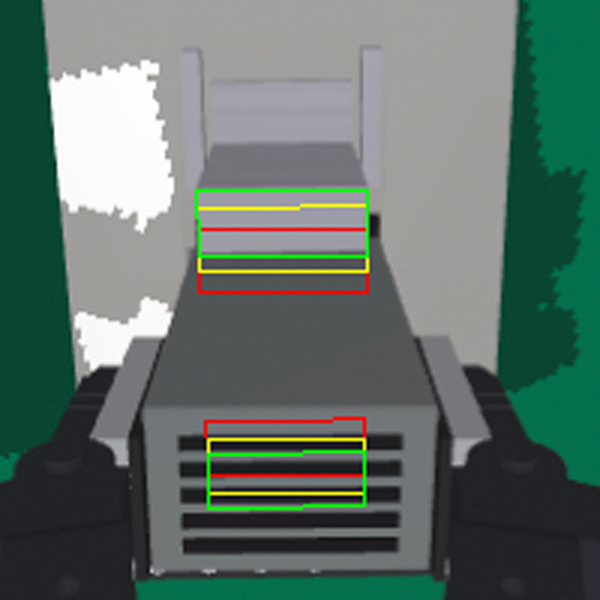

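The left clip's jaw matches the green outline, so it is about 7 mm out. The right clip is hidden behind the module. I'll lift 8 mm gently and watch the force for a jam.

```bash
python3 - <<'E'
from h import *
from rig import r
s=r.sense(); plan(s,[(s['eef_pos']+[0,0,9],down(.301),4)],1)
E
```

```text
1 -0 0 -0.06 0.1 0.1 -0.1; 1 -0 0 -0.05 0.1 0.2 -0.1; 1 -0 0 -0.06 0.1 0.1 -0.1; 1 -0 0 -0.06 0.1 0.2 -0.1
```

Request:
{"method": "move_arm", "body": {
  "series": "1 0 0 -0.06 0.1 0.1 0; 1 0 0 -0.06 0.1 0.2 0; 1 0 0 -0.06 0.1 0.1 0; 1 0 0 -0.06 0.1 0.2 0; 1 0 0 0 0 0 0"
}}

```text
clock: 7.18
eef_pos: [458.0, 228.1, 92.0]
tcp_rot: [-3.141, -0.002, 1.863]
contact_force: [0.1, 0.8, -2.1]
opening: 0.456
```

```bash
python3 st.py
```

```text
7.175 [457.98 228.12  91.98] [ 0.13  0.83 -2.06] [0.02 0.01 0.03] 0.45600003171433906
tool up axis in housing [ 0. -0.  1.] tool x [0.01 1.   0.  ]
force in housing [ 0.37  0.75 -2.06]
grasp in housing [  1.02  -1.81 110.98]
```

It is 10 mm up with only about 2 N, roughly the module's weight, so it has not jammed. I'll re-centre it and lift the rest.

Request:
{"method": "move_arm", "body": {
  "series": "1 0.03 0 -0.06 0 0 0; 1 0.02 0 -0.12 0 0 0; 1 0 0 -0.12 0 0 0; 1 0 0 -0.12 0 0 0; 1 0 0 -0.12 0 0 0; 1 0 0 -0.09 0 0 0; 1 0 0 0 0 0 0; 1 0 0 0 0 0 0"
}}

```text
clock: 8.18
eef_pos: [457.4, 230.2, 119.2]
tcp_rot: [-3.141, -0.003, 1.864]
contact_force: [-0.6, -0.5, -2.8]
opening: 0.455
```

```bash
python3 st.py; python3 - <<'E'
from h import *
from rig import vision
im=vision.grab_frame('side')[:,:,::-1]; a=cv2.resize(im[120:210,275:375],(500,450),interpolation=cv2.INTER_CUBIC)
cv2.imwrite('pics/s2.png',a)
E
```

```text
8.175 [457.37 230.21 119.19] [-0.59 -0.48 -2.78] [ 0.04 -0.02  0.04] 0.4552324393426617
tool up axis in housing [ 0. -0.  1.] tool x [0.01 1.   0.  ]
force in housing [-0.71 -0.28 -2.78]
grasp in housing [  1.06   0.37 138.19]
```

View pics/s2.png

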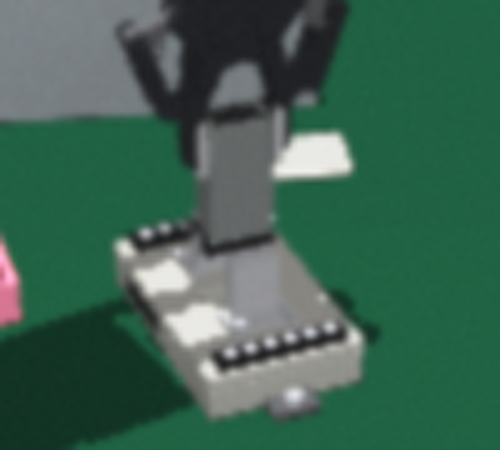

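The module is upright in the gripper at about (238,180), clear of the housing, with the right clip below it. One overlay will check the height and the clip positions.

```bash
python3 - <<'E'
from h import *
from rig import vision
w=vision.camera_params('side'); S=6; x0,y0=285,125
im=cv2.resize(vision.grab_frame('side')[:,:,::-1][y0:y0+80,x0:x0+75],None,fx=S,fy=S,interpolation=cv2.INTER_CUBIC)
def draw(pts,col):
    uv=proj(w,R.from_euler('z',.304).apply(np.array(pts,float))+[456.5,229.5,0]); cv2.polylines(im,[((uv-[x0,y0]+.5)*S).astype(int).reshape(-1,1,2)],True,col,1)
B=lambda a,b,z:[[a,b,z],[-a,b,z],[-a,-b,z],[a,-b,z]]
draw(B(50,80,30),(255,0,0)); draw(B(20,13,155),(0,255,255)); draw(B(20,17,72),(0,255,255)); draw(B(20,5,60),(0,255,255))
for k,c in((0,(0,0,255)),(7,(0,255,0))): draw([[15,-25-k,72],[-15,-25-k,72],[-15,-25-k,43],[15,-25-k,43]],c)
cv2.imwrite('pics/s3.png',im)
E
```

```text
(no output)
```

View pics/s3.png

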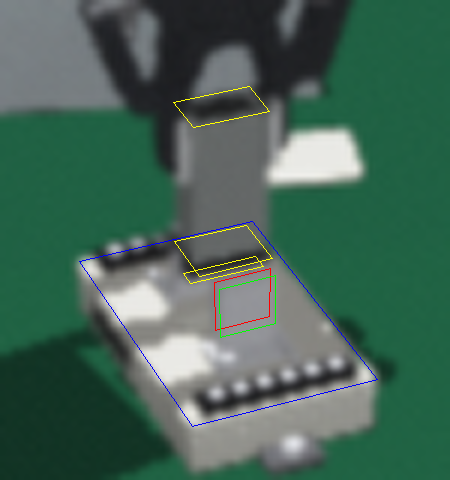

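```bash
python3 - <<'E'
from rig import r
print(r.sign_off())
E
```

```text
the job is handed in; nothing more can be done
None
```

I gripped the tall module by its x faces at 70 N and rocked it in its socket: about 11° to +y, then about 12° to −y. I then lifted it straight up and handed the job in at about 8.2 s, still holding it over its socket.

- **Clips:** The wrist overlay showed the left clip about 7 mm out. The right clip was hidden in that view. The side overlay agreed roughly with 7 mm, but at about 2 mm per pixel it is less certain. The module came past both jaws with no jam; the force stayed around 2 N, about its own weight.
- **Final pose:** The module is upright (tilt under 0.3°) and within about 1 mm of the socket centre. It was lifted about 38 mm, so its foot is about 3 cm above the housing top. The side overlay agreed with that height to within a few millimetres.
- **Disagreement:** At the end of the rock to −y, the measured grasp point was about 2 mm higher than a pure rocking arc would give. That is within the 5 mm of free travel, and it was back at the seated height when upright.
- **Other items:** The gripper should have stayed clear of the clips, and I did not go near the other items. I did not recheck them in a picture at the end.

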